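# Set the caddy's filter reminder four clicks on

## Robot

A 6-joint arm with a two-finger parallel gripper is mounted at the origin on the work surface. World frame = base frame: x ahead of the robot, y to its left, z up, the work surface at z = 0. Lengths are in m, angles in degrees, forces in N, time in s.
With the tool pointing down it reaches from about 0.3 to 0.75 m from the base axis. Payload 8.5 kg.
Tool frame: the origin (TCP) lies midway between the tips of the shut fingers; the grasp point (between the pads) lies 19 mm behind it; z points along the fingers, y is the direction in which the jaws open and shut (so a half turn about z gives the same grasp; the last joint's range is limited). The gripper opens to 85 mm and grips with 20 to 120 N. Pads are 22 mm wide; open, the fingers measure 114 mm over their backs; the gripper's body (76 mm by 85 mm) begins 54 mm behind the grasp point. The pads swing forward as they close: fully open they stand 13 mm farther back than shut.
Start: joints at [56.305, 21.807, 74.336, -0, 83.858, -12.336], TCP at [0.2, 0.512, 0.231] pointing down, gripper open.
Joint ranges: [-178.18, 178.18], [-50.72, 133.34], [12.68, 142.11], [-81.47, 261.47], [9.98, 163.14], [-165.26, 165.26]. Speed limits (degrees/s): [136.94, 136.94, 180, 180, 180, 180].

## Interface

Orientations are given as a 3x3 rotation matrix whose columns are the frame's x, y, z axes.
In Python, from rig import env, viewer, ticket gives the robot as it stands. The module is installed in compiled form; this text tells all that it offers.
- The arm moves only by the shell command python3 -m pendant 'ROWS' [FORCE]. ROWS is JSON, a list of rows, each a list of 3 entries, a list of its own where there are three numbers: the shift along the world's x, y, z in mm, then the turn about the world's z in rad, then the opening, from -1 (shut) to 1 (fully open). A call has 1 to 12 rows; each row shifts and turns the pose as measured when the row begins; what a row does not reach is not made up. A row lasts 1/8 s, in which the tool goes at most 62.5 mm and 10.7 degrees, less where a joint would pass 70% of its speed; a pose out of reach is approached as far as the arm can. A call with a gripper value outside its range is refused whole. The fingers move at their own pace and stop on an object; FORCE is the grip in N (left out, the last holds). Time passes only in rows, so rows that do not move let the fingers close. It gives the time, the measured TCP pose, the force and the opening at its end, in the units of the state.
- env.observe(): the state, without advancing time (a new reading comes with each control period).
- viewer.get_image(name): name is "scene" or "top" or "wrist"; returns (picture, depth): 384x512x3 uint8, red, green, blue; 384x512 float32, m along the optical axis (not along the pixel's ray), 0 where there is no reading.
- viewer.camera_params(name): a dict with "fx", "fy", "cx", "cy" (pixels), "D" ([k1, k2, p1, p2, k3] as OpenCV has them; the pictures are not rectified), "rvec" (rotation vector, rad) and "tvec" (3), from world to camera coordinates, as OpenCV has them; the wrist camera has in their place "T_tool_cam" (4x4, takes a point from camera to tool coordinates, whose origin is the TCP and whose axes are the flange's). Camera axes: x right, y down, z forward; pixel columns grow to the right and rows downward; lengths in m; the calibration is good to about 2 mm. A picture is of the moment at which its call begins: read the wrist's pose just before it. camera_params takes no time and is no camera call.
- ticket.close_job(): hands the job in, once; it reports no verdict.
The state is a dict: "time_s": time; "q": joint angles; "qvel": joint speeds; "joint_efforts": joint torques, N m; "position": TCP position; "tool_rot": TCP orientation; "ft_force": force on the tool from outside, world axes, zero at the start; "wrist_torque": the same for the moment, N m; "grip_width": finger opening in m.
Only numpy, scipy, OpenCV 4.12 (cv2) and the standard library are available. Lean on these libraries where they do the work, as an engineer would, in place of code of your own. Each camera call takes 0.05 s, during which the arm holds its last target. There are 200 camera calls.

## Task

A fresh carbon filter has just gone into the compost caddy and lasts four months, one click of the reminder dial on its lid per month. With a fingertip against the side of the dial's raised red lug, not pinching it, push the dial round clockwise (seen from above) by exactly four clicks from where it now stands, never running on past the fourth, then take the hand away. Keep the lid shut and leave the caddy in its cradle and the things around it where they are.

Things in the scene. Friction and masses are not known exactly. Their poses are not given: they have to be found in the camera images.
- dial_top (a point): Centre of the top face of the dark grey reminder dial, on its upright axis, 187 mm above the liner. The dial is a flat disc 80 mm across, 8 mm thick, on the caddy's closed lid. Round it lies a beige filter housing 124 mm across with twelve tick marks 30 degrees apart, its top 8 mm below this point; the lid's top is 18 mm below it. Only the lug stands above the disc.
- lug (a point): Point inside the dial's one raised lug, 30 mm out from the axis, mid thickness, half way up. The lug is a radial rib, red with a white line along its top, from 14.5 to 38.5 mm from the axis, 10 mm thick, its top 17 mm above the disc; its two upright flanks run along the radius. It turns with the dial.
- dial (a joint): Dial angle, rad, growing clockwise seen from above; no end stop. Click stops every 0.5236 (30 degrees) at its whole multiples; starts resting in stop 0, 1, 2 or 3. About 5 N sideways on the lug moves it off a stop, then less; from half way between two stops it snaps by itself into the next, so the lug jumps up to 15 degrees ahead of the finger. At 0 the lug points along the cradle's +x.
- lug_back: The flank half of the lug that is pushed for clockwise turning (its anticlockwise side); red plate 24 x 4 x 17 mm. Its origin is on the dial's axis at the underside of the disc, 8 mm below dial_top; its x axis runs out along the lug.
- lug_front: The opposite flank half of the lug (its clockwise side), same size and origin; pressing both flanks at once would be a pinch.
- lid (a joint): Opening angle of the caddy's lid in rad: 0 is shut, grows as the front edge lifts. The lid is only held by its weight (0.25 kg, hinge at the rear).
- caddy: Small compost caddy of beige plastic, 170 x 200 mm in plan and 162 mm high with the closed lid, about 1.4 kg, standing loose in its cradle with 1 mm play. Origin at the centre of its underside, z up; hinge on the +x side, folded-down bail handle on the -x side.
- cradle: Grey plastic cradle screwed to the cabinet floor round the caddy's foot, 182 x 212 x 45 mm high. Origin at the centre of its underside, on the liner.
- amber_bottle: Capped amber plastic bottle, 68 mm across, 166 mm high, loose, beside the caddy. Origin at the centre of its underside.
- soap_dish: White ceramic soap dish, 130 x 90 x 24 mm, loose, on the caddy's other side. Origin at the centre of its underside, x along its long side.
- old_filter: Spent black carbon filter disc, 104 mm across and 12 mm thick, lying on the liner before the caddy, loose. Origin at the centre of its underside.

How it is judged (in metres and radians):
On the way:
1. a finger pushes the lug from behind (contact force between the fingers and lug_back above 0.5 N).
At the end, for the whole second after the job is handed in: The dial rests in the fourth stop clockwise of its starting stop (lug point 47 to 55 mm from its start, dial at stop 4 to 7), the lid is shut, the caddy in its cradle within 6 mm of its start, the bottle, dish and old filter within 15 mm of theirs (distance of lug from where it was at the start of the episode between 0.047 and 0.0552 m and value of joint dial between 1.83 and 3.93 rad and velocity of joint dial between -0.2 and 0.2 rad/s and value of joint lid below 0.03 rad and distance of caddy from where it was at the start of the episode below 0.006 m and distance of each of amber_bottle, soap_dish, old_filter from where it was at the start of the episode below 0.015 m); the robot touches nothing.
It fails at once if the dial runs past the fourth click (distance of lug from where it was at the start of the episode above 0.0563 m).
It fails at once if the lug is pinched from both sides (contact force between the fingers and lug_back above 1 N and contact force between the fingers and lug_front above 1 N).
It fails at once if the lid is lifted (value of joint lid above 0.1 rad).
It fails at once if the caddy is lifted, dragged or tipped out of its cradle (distance of caddy from where it was at the start of the episode above 0.015 m or angle between caddy's own z axis and vertical above 0.1 rad).
It fails at once if a thing standing around the caddy is knocked or carried (distance of any of amber_bottle, soap_dish, old_filter from where it was at the start of the episode above 0.03 m).
It also fails if it takes over 45 s, if anything falls off the work surface, if the arm or the gripper's body presses on something with over 40 N, if the wrist force passes 120 N, or if a joint passes its speed limit or range.

## Working session

There is one attempt and no reset: what is moved stays moved. The work goes in short steps, Python scripts to look and compute and a shell command to move; the robot and the scene stay as the last step left them, time stands still between calls to the robot, and variables do not carry over. Pictures are saved under pics/ and viewed, about 8 in all and at most 12, crops included, and the job is handed in when it is done.

```bash
mkdir -p pics
cat > h.py <<'E'
import numpy as np, cv2
from rig import env, viewer, ticket
def cam(n):
    p=viewer.camera_params(n); K=np.array([[p['fx'],0,p['cx']],[0,p['fy'],p['cy']],[0,0,1]]); D=np.array(p['D'],float)
    if 'rvec' in p:
        R=cv2.Rodrigues(np.array(p['rvec'],float))[0]; t=np.array(p['tvec'],float).ravel()
        return K,D,R.T,-R.T@t
    s=env.observe(); T=np.array(p['T_tool_cam']); W=np.array(s['tool_rot']).reshape(3,3)
    return K,D,W@T[:3,:3],W@T[:3,3]+np.array(s['position'])
def snap(n,f=None):
    c=cam(n); im,d=viewer.get_image(n)
    if f: cv2.imwrite('pics/'+f,im[:,:,::-1])
    return im,d,c
def pts(uv,d,c):
    "pixels with depth -> world"
    K,D,R,o=c; uv=np.asarray(uv,float).reshape(-1,2)
    n=cv2.undistortPoints(uv[:,None],K,D)[:,0]
    z=np.array([d[int(v),int(u)] for u,v in uv])
    return (np.c_[n,np.ones(len(n))]*z[:,None])@R.T+o
def plane(uv,h,c):
    K,D,R,o=c; uv=np.asarray(uv,float).reshape(-1,2)
    n=cv2.undistortPoints(uv[:,None],K,D)[:,0]
    r=np.c_[n,np.ones(len(n))]@R.T
    return o+r*((h-o[2])/r[:,2])[:,None]
def red(im):
    h=cv2.cvtColor(im,cv2.COLOR_RGB2HSV)
    return (((h[...,0]<8)|(h[...,0]>172))&(h[...,1]>130)&(h[...,2]>60)).astype(np.uint8)
E
python3 - <<'E'
from h import *
ims=[]
for n in('top','scene','wrist'):
    im,d,c=snap(n,n+'0.png'); m=red(im); v,u=np.nonzero(m&(d>0)); print(n,c[3],len(u))
    if len(u): P=pts(np.c_[u,v],d,c); print(np.median(P,0),P.min(0),P.max(0),u.min(),u.max(),v.min(),v.max())
    ims.append(im)
cv2.imwrite('pics/a.png',np.hstack([cv2.resize(i,(400,300)) for i in ims[:2]])[:,:,::-1])
print(env.observe()['tool_rot'])
E
```

```text
top [0.30767864 0.08850583 1.25625552] 31
[ 0.51394551 -0.03468007  0.20096243] [ 0.51205476 -0.0465402   0.1868935 ] [ 0.52198358 -0.02478319  0.20529906] 285 294 201 206
scene [1.23346378 0.2389351  0.75251969] 56
[ 0.52262123 -0.03317172  0.19614705] [ 0.51544604 -0.04557423  0.18481873] [ 0.52587878 -0.02424162  0.2016001 ] 208 216 150 157
wrist [0.12847893 0.53917132 0.37262957] 0
[[-9.31319941e-01  3.64201643e-01 -5.74954142e-04]
 [ 3.64202036e-01  9.31319535e-01 -8.94703525e-04]
 [ 2.09613531e-04 -1.04265470e-03 -9.99999434e-01]]
```

View pics/top0.png

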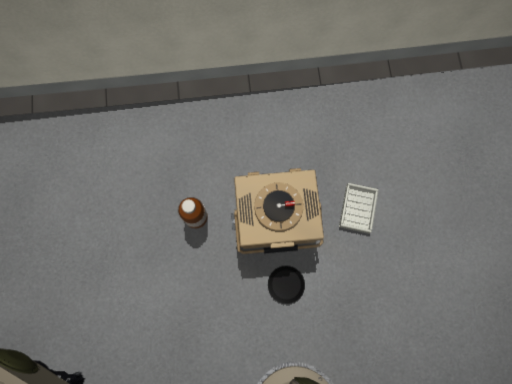

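View pics/scene0.png

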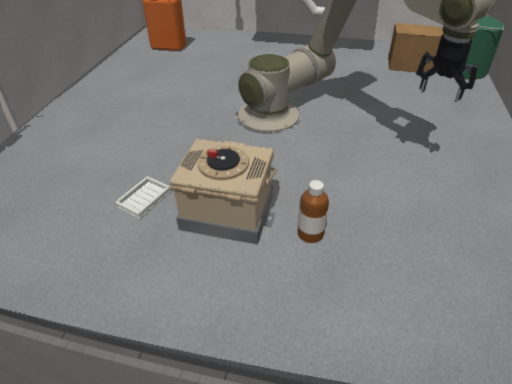

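The top view shows the dial at about (279,205) with the lug pointing right (-y), so it's likely at stop 3. The bottle is at (192,212), the dish at (359,209) and the old filter at (286,285). In the scene view the lid is clear from above.

Run:
```python
from h import *
im,d,c=snap('top')
P=plane([[279,205],[300,204],[192,212],[359,209]],0.187,c); print(P)
print(pts([[279,212],[250,190],[170,190]],d,c))
print(env.observe()['grip_width'])
```

```text
[[ 0.51682126 -0.0106512   0.187     ]
 [ 0.51344255 -0.06328948  0.187     ]
 [ 0.52361846  0.20721477  0.187     ]
 [ 0.48431459 -0.20773418  0.187     ]]
[[ 0.49951296 -0.00855235  0.18490439]
 [ 0.56780931  0.05666067  0.16861864]
 [ 0.63458483  0.28697518  0.00066692]]
0.08554894869097031
```

```bash
python3 -m pendant '[[[10,-20,60],0.13,-1],[[35,-48,0],0.13,-1],[[35,-48,0],0.11,-1],[[35,-48,0],0,-1],[[35,-48,0],0,-1],[[35,-48,0],0,-1],[[35,-48,0],0,-1],[[35,-48,0],0,-1],[[35,-48,0],0,-1],[[35,-48,0],0,-1],[[35,-48,0],0,-1],[[35,-28,0],0,-1]]' 40
```

```text
time_s: 1.7
position: [0.6023, -0.0332, 0.2902]
tool_rot: [[-1.0, -0.014, 0.001], [-0.014, 1.0, -0.002], [-0.001, -0.002, -1.0]]
ft_force: [0.8, 0.7, 0.8]
grip_width: 0.0
```

```bash
cat > meas.py <<'E'
import sys
from h import *
im,d,c=snap('wrist',sys.argv[1]); s=env.observe()
def dep(m):
    v,u=np.nonzero((m>0)&(d>0)); return pts(np.c_[u,v],d,c),np.c_[u,v]
P,uv=dep(red(im))
print('red',len(P),np.median(P,0),P.min(0),P.max(0))
# dial disc: dark pixels at dial-top height
g=cv2.cvtColor(im,cv2.COLOR_RGB2HSV)
dark=((g[...,2]<75)).astype(np.uint8)
cs=sorted(cv2.findContours(cv2.morphologyEx(dark,cv2.MORPH_OPEN,np.ones((3,3))),cv2.RETR_EXTERNAL,cv2.CHAIN_APPROX_NONE)[0],key=cv2.contourArea)[-4:]
for k in cs:
    k=cv2.convexHull(k)[:,0]
    A=plane(k,0.187,c)
    (cx,cy),r=cv2.minEnclosingCircle((A[:,:2]*1000).astype(np.float32)); print('dark',k.mean(0),cx,cy,r)
print(c[3],s['position'])
E
python3 meas.py w1.png
```

```text
red 350 [ 0.51451585 -0.03656716  0.20117512] [ 0.51096869 -0.04819027  0.19925872] [ 0.52100258 -0.0251142   0.20303911]
dark [438.41666667  99.33333333] 529.0925903320312 100.65544891357422 12.095710754394531
dark [483.4 105.2] 530.8885498046875 137.0492706298828 17.85051918029785
dark [288.575  73.6  ] 516.5491333007812 -10.893754005432129 38.9542350769043
dark [253.46153846 328.07692308] 809.090576171875 -31.279579162597656 267.9476318359375
[ 0.52517254 -0.03446318  0.43191474] [ 0.60524104 -0.03619666  0.28859548]
```

View pics/w1.png

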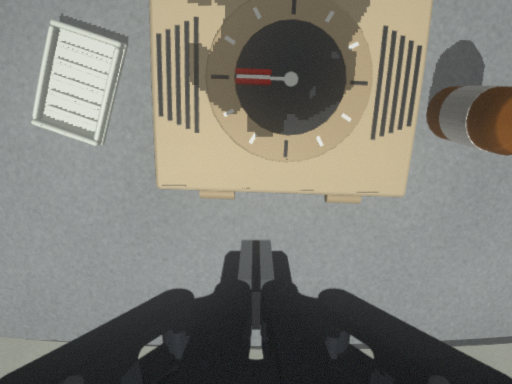

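The dial centre is at (516.5, -10.9) mm (pixel 291,79). The lug points to image left, about 3° clockwise of -y, so it's at stop 3. The flank to push faces +x. I'll bring the shut fingers down behind it.

```bash
python3 -m pendant '[[[-30,-2,-20],-0.07,-1],[[-30,-2,-25],0,-1],[[0,0,-25],0,-1],[[0,0,-15],0,-1],[[0,0,0],0,-1],[[0,0,0],0,-1]]'; python3 -c "
from rig import env;s=env.observe();print(s['position'],s['ft_force'])"
```

```text
time_s: 2.5
position: [0.5439, -0.0418, 0.1998]
tool_rot: [[-0.998, 0.063, -0.001], [0.063, 0.998, -0.002], [0.001, -0.002, -1.0]]
ft_force: [0.4, -0.6, 1.1]
grip_width: 0.0
[ 0.54393229 -0.04182004  0.19978065] [ 0.42793185 -0.60952218  1.11773687]
```

```bash
python3 -m pendant '[[[-3,2,-5],0,-1],[[0,0,0],0,-1],[[-4,0,0],0,-1],[[-3,0,0],0,-1],[[0,0,0],0,-1]]'; python3 meas.py w2.png | tail -1
```

```text
time_s: 3.12
position: [0.5337, -0.0397, 0.1959]
tool_rot: [[-0.998, 0.062, 0.002], [0.062, 0.998, -0.003], [-0.002, -0.003, -1.0]]
ft_force: [0.2, -0.7, 0.6]
grip_width: 0.0001
[ 0.45668918 -0.03500843  0.33760218] [ 0.53381861 -0.03968132  0.19591765]
```

View pics/w2.png

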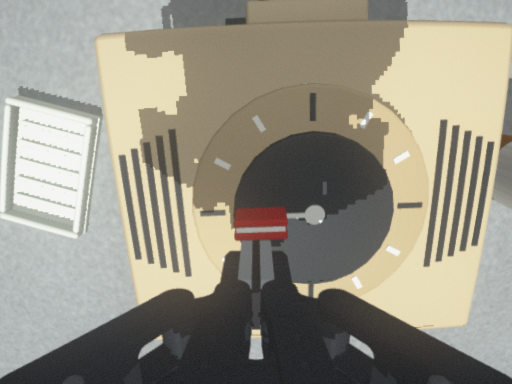

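The fingers at (255,245) sit just behind the lug (235–287, 222–240) and square to it. Next I'll work out the arc rows.

```bash
cat > arc.py <<'E'
import sys
from h import *
C=np.array([516.5,-10.9]); r,s_=28,16
def wp(f): f=np.radians(f); return C+r*np.array([np.cos(f),-np.sin(f)])-s_*np.array([-np.sin(f),-np.cos(f)])
s=env.observe(); p=np.array(s['position'])*1000; R=np.array(s['tool_rot'])
yaw=np.degrees(np.arctan2(R[1][1],R[0][1])); v=p[:2]-C
phi=np.degrees(np.arctan2(-v[1],v[0]))+np.degrees(np.arctan2(s_,r))
phi%=360
print('pos',p.round(1),'F',np.round(s['ft_force'],1),'phi',phi.round(1),'rad',np.hypot(*v).round(1),'tool phi',(180-yaw)%360)
a=float(sys.argv[1]); b=float(sys.argv[2]); n=int(sys.argv[3]); f=np.linspace(a,b,n+1)
q=p[:2]
for x in f[1:]: print(round(x,1),(wp(x)-q).round(1),end=' '); q=wp(x)
E
python3 arc.py 92 142 10
```

```text
pos [533.8 -39.7 195.9] F [ 0.3 -0.4  0.1] phi 88.7 rad 33.6 tool phi 93.58361317786336
97.0 [-4.9 -1. ] 102.0 [-2.6 -1. ] 107.0 [-2.7 -0.7] 112.0 [-2.8 -0.5] 117.0 [-2.8 -0.3] 122.0 [-2.8 -0. ] 127.0 [-2.8  0.2] 132.0 [-2.8  0.5] 137.0 [-2.7  0.7] 142.0 [-2.6  1. ]
```

```bash
python3 -m pendant '[[[-4,0,0],-0.06,-1],[[-3,-1,0],-0.09,-1],[[-3,-1,0],-0.09,-1],[[-3,-0.5,0],-0.09,-1],[[-3,0,0],-0.09,-1],[[-3,0,0],-0.09,-1],[[0,0,0],0,-1]]' >/dev/null; python3 arc.py 115 155 8
```

```text
pos [521.6 -44.2 198.7] F [-0.8  0.4 -0.3] phi 111.1 rad 33.7 tool phi 123.73090142734036
120.0 [-5.2  1. ] 125.0 [-2.8  0.1] 130.0 [-2.8  0.4] 135.0 [-2.7  0.6] 140.0 [-2.7  0.9] 145.0 [-2.6  1.1] 150.0 [-2.5  1.3] 155.0 [-2.4  1.5]
```

```bash
python3 -m pendant '[[[-4,0,-3],0,-1],[[-4,0.5,-1],-0.04,-1],[[-3,0.5,0],-0.09,-1],[[-3,0.5,0],-0.09,-1],[[-3,1,0],-0.09,-1],[[-1,0.5,0],0,-1],[[0,0,0],0,-1]]' >/dev/null; python3 arc.py 140 180 8; python3 meas.py w3.png|head -1
```

```text
pos [505.  -42.  195.1] F [-0.1 -0.7  0.6] phi 140.1 rad 33.2 tool phi 141.97466669128625
145.0 [-2.2  1.9] 150.0 [-2.5  1.3] 155.0 [-2.4  1.5] 160.0 [-2.2  1.7] 165.0 [-2.1  1.9] 170.0 [-1.9  2.1] 175.0 [-1.7  2.2] 180.0 [-1.5  2.4] red 1331 [ 0.49387038 -0.02486764  0.20020336] [ 0.4834207  -0.0368244   0.18441875] [ 0.50683557 -0.0157304   0.20283587]
```

View pics/w3.png

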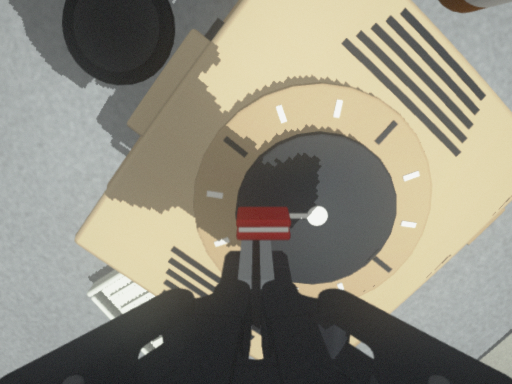

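The lug is at (237–290, 207–240), with the fingertips still behind it at (255,250) and ticks at 36°, 7° and -20° relative to the tool. I'll measure the dial angle from the depth points on top of the lug.

```bash
cat > ang.py <<'E'
from h import *
for n in ('wrist','top'):
    im,d,c=snap(n); m=red(im)
    v,u=np.nonzero(m&(d>0)); P=pts(np.c_[u,v],d,c)*1000
    k=P[:,2]>np.percentile(P[:,2],90)-2.5
    # include white line: hull of red-top pixels
    A=P[k,:2]; box=cv2.minAreaRect(A.astype(np.float32)); w=np.array(box[0])-[516.5,-10.9]
    vx=cv2.fitLine(A.astype(np.float32),cv2.DIST_HUBER,0,.01,.01).ravel()[:2]; vx*=np.sign(vx@w)
    print(n,k.sum(),'ctr',np.round(box[0],1),'size',np.round(box[1],1),'compass',np.degrees(np.arctan2(-w[1],w[0])).round(1)%360,'axis',np.degrees(np.arctan2(-vx[1],vx[0])).round(1)%360,'rad',np.hypot(*w).round(1))
E
python3 ang.py
```

```text
wrist 777 ctr [493.3 -23.4] size [23.6 10.4] compass 151.8 axis 150.1 rad 26.4
top 6 ctr [492.4 -22.2] size [20.4  6.9] compass 154.9 axis 129.5 rad 26.6
```

The dial is at 150° (stop 5) with two clicks done, so the stops lie at multiples of 30° and the target is 210°. On to the third click.

```bash
python3 -m pendant '[[[-3,1,0],-0.09,-1],[[-3,1.5,0],-0.09,-1],[[-3,1.5,0],-0.09,-1],[[-3,2,0],-0.09,-1],[[-2.5,2,0],-0.09,-1],[[-2,2,0],-0.04,-1],[[-1,1,0],0,-1],[[0,0,0],0,-1]]' >/dev/null; python3 arc.py 168 200 6; echo; python3 ang.py
```

```text
pos [489.7 -33.3 195.3] F [0.7 0.4 0.2] phi 169.9 rad 34.9 tool phi 170.74665003164847
173.3 [0.9 3.2] 178.7 [-1.7  2.5] 184.0 [-1.4  2.6] 189.3 [-1.2  2.8] 194.7 [-0.9  2.9] 200.0 [-0.6  2.9] 
wrist 737 ctr [490.1 -15.9] size [23.3 10.2] compass 169.3 axis 166.5 rad 26.9
top 1 ctr [481.8 -13. ] size [0. 0.] compass 176.5 axis 184.4 rad 34.7
```

```bash
python3 -m pendant '[[[0,0,0],0,-1],[[0,0,0],0,-1]]'; python3 arc.py 170 200 6; echo; python3 ang.py
```

```text
time_s: 6.42
position: [0.4897, -0.0333, 0.1953]
tool_rot: [[-0.161, 0.987, 0.012], [0.986, 0.161, -0.034], [-0.036, 0.006, -0.999]]
ft_force: [-0.2, -0.1, -0.5]
grip_width: -0.0002
pos [489.7 -33.3 195.3] F [-0.2 -0.1 -0.5] phi 169.9 rad 35.0 tool phi 170.7372952715461
175.0 [0.3 4. ] 180.0 [-1.5  2.4] 185.0 [-1.3  2.5] 190.0 [-1.1  2.6] 195.0 [-0.8  2.7] 200.0 [-0.6  2.7] 
wrist 749 ctr [490.2 -16. ] size [23.3 10.3] compass 169.0 axis 166.2 rad 26.8
top 1 ctr [482.4 -13.3] size [0. 0.] compass 176.0 axis 87.7 rad 34.2
```

```bash
python3 -m pendant '[[[0,2,0],-0.02,-1],[[0,2,0],-0.02,-1],[[0,0,0],0,-1],[[0,0,0],0,-1]]'>/dev/null; python3 arc.py 170 200 6; echo; python3 ang.py
```

```text
pos [489.6 -29.  195.2] F [-0.3  0.9  0.2] phi 175.8 rad 32.4 tool phi 173.1965036369915
175.0 [ 0.4 -0.3] 180.0 [-1.5  2.4] 185.0 [-1.3  2.5] 190.0 [-1.1  2.6] 195.0 [-0.8  2.7] 200.0 [-0.6  2.7] 
wrist 766 ctr [489.5  -9.5] size [10.1 23.5] compass 182.9 axis 179.9 rad 27.0
top 2 ctr [485.   -5.4] size [1.8 0. ] compass 189.9 axis 178.3 rad 32.0
```

That's the third click, at about 181°. For the fourth I'll push past about 196° in small steps and check for the snap.

```bash
python3 -m pendant '[[[-1.5,2.5,0],-0.09,-1],[[-1.5,2.5,0],-0.09,-1],[[-1,2.5,0],-0.09,-1],[[-1,2.5,0],-0.09,-1],[[0,1,0],-0.04,-1],[[0,0,0],0,-1],[[0,0,0],0,-1]]'>/dev/null; python3 arc.py 195 200 1; echo; python3 ang.py
```

```text
pos [484.  -20.7 195.3] F [-1.3 -0.9  0.3] phi 193.0 rad 33.9 tool phi 196.8322065930788
200.0 [0.7 4.3] 
wrist 792 ctr [490.2  -5.5] size [10.6 23.7] compass 191.5 axis 194.2 rad 26.9Traceback (most recent call last):
  File "ang.py", line 4, in <module>
    v,u=np.nonzero(m&(d>0)); P=pts(np.c_[u,v],d,c)*1000
                               ~~~^^^^^^^^^^^^^^^^
  File "h.py", line 17, in pts
    n=cv2.undistortPoints(uv[:,None],K,D)[:,0]
      ~~~~~~~~~~~~~~~~~~~^^^^^^^^^^^^^^^^
cv2.error: OpenCV(4.12.0) /io/opencv/modules/calib3d/src/undistort.dispatch.cpp:347: error: (-215:Assertion failed) CV_IS_MAT(_src) && CV_IS_MAT(_dst) && (_src->rows == 1 || _src->cols == 1) && (_dst->rows == 1 || _dst->cols == 1) && _src->cols + _src->rows - 1 == _dst->rows + _dst->cols - 1 && (CV_MAT_TYPE(_src->type) == CV_32FC2 || CV_MAT_TYPE(_src->type) == CV_64FC2) && (CV_MAT_TYPE(_dst->type) == CV_32FC2 || CV_MAT_TYPE(_dst->type) == CV_64FC2) in function 'cvUndistortPointsInternal'
```

```bash
sed -i "s/('wrist','top')/('wrist',)/" ang.py; python3 -m pendant '[[[0.5,2,0],0,-1],[[0.5,2,0],0,-1],[[0,0,0],0,-1],[[0,0,0],0,-1]]'>/dev/null; python3 arc.py 195 200 1; echo; python3 ang.py
```

```text
pos [485.2 -16.2 195.2] F [-0.3  0.2  0.2] phi 200.1 rad 31.8 tool phi 196.80755154740044
200.0 [-0.5 -0.1] 
wrist 791 ctr [491.3  -1.3] size [10.4 23.7] compass 200.9 axis 200.6 rad 27.0
```

```bash
python3 -m pendant '[[[0,-1,0],0,-1],[[0,-2,0],0,-1],[[0,-2,0],0,-1],[[0,0,0],0,-1]]'>/dev/null; python3 arc.py 195 200 1; echo; python3 ang.py; python3 meas.py w4.png|head -1
```

```text
pos [485.4 -21.6 195.3] F [-0.2  0.4  0.1] phi 190.7 rad 32.9 tool phi 196.81419730622832
200.0 [-0.7  5.3] 
wrist 827 ctr [491.2  -1.5] size [10.8 23.9] compass 200.4 axis 199.1 rad 27.0
red 1375 [0.49173892 0.00101807 0.20047042] [ 0.47869867 -0.01295618  0.1840997 ] [0.50368375 0.00714039 0.20296534]
```

View pics/w4.png

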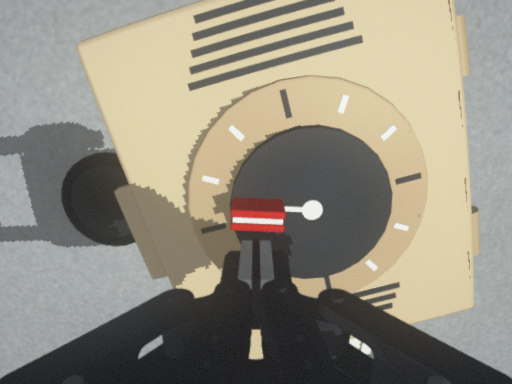

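The lug sits still at about 200°, just past midway. There's a clear gap to the fingers and tick 7 is still about 10° ahead, so friction is holding it there. I'll nudge it a little further.

```bash
python3 -m pendant '[[[0,2.5,0],0,-1],[[0.5,2.5,0],-0.03,-1],[[0.5,1.5,0],-0.03,-1],[[0.5,1.5,0],0,-1],[[0,0,0],0,-1],[[0,0,0],0,-1]]'>/dev/null; python3 arc.py 195 200 1; echo; python3 ang.py
```

```text
pos [487.  -12.6 195.3] F [ 0.1  0.1 -0.3] phi 206.4 rad 29.6 tool phi 200.47129836590392
200.0 [-2.2 -3.7] 
wrist 816 ctr [493.6   3.4] size [10.4 23.9] compass 212.0 axis 210.5 rad 27.0
```

That's the fourth stop, at about 211°. Now I'll back off, lift and retreat.

```bash
python3 -m pendant '[[[-3,-5,0],0,-1],[[-3,-5,0],0,-1],[[0,0,20],0,-1],[[0,0,40],0,-1],[[0,0,40],0,-1],[[-10,-10,20],0,-1],[[0,0,0],0,-1],[[0,0,0],0,-1]]'; python3 ang.py
python3 - <<'E'
from h import *
im,_,_=snap('top','t5.png'); w,_,_=snap('wrist')
cv2.imwrite('pics/f.png',np.hstack([cv2.resize(i,(400,300)) for i in(im,w)])[:,:,::-1])
a=cv2.imread('pics/top0.png'); 
print('bottle/dish/filter diff', [cv2.absdiff(a,im[:,:,::-1])[y0:y1,x0:x1].mean().round(2) for x0,x1,y0,y1 in((175,212,190,232),(335,382,180,240),(266,308,264,306))])
E
```

```text
time_s: 11.05
position: [0.4684, -0.0352, 0.3174]
tool_rot: [[0.351, 0.936, -0.012], [0.935, -0.352, -0.04], [-0.042, 0.003, -0.999]]
ft_force: [-0.5, -0.4, -0.7]
grip_width: 0.0
wrist 262 ctr [493.7   3.4] size [10. 24.] compass 212.1 axis 224.1 rad 26.9
bottle/dish/filter diff [np.float64(1.76), np.float64(11.66), np.float64(76.23)]
```

View pics/f.png

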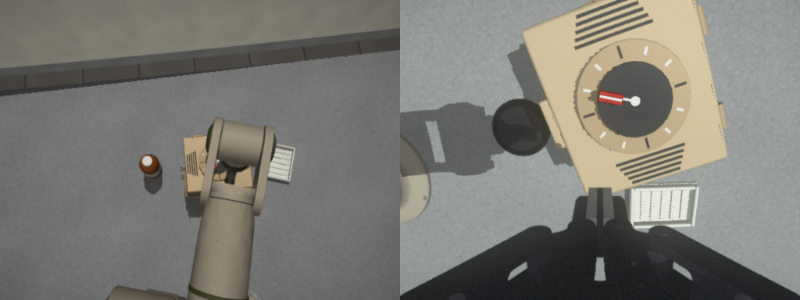

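The left (top) view shows the bottle and dish in place, with the arm over the caddy. The right (wrist) view shows the lug at (610,98) pointing at the white tick (588,101), one click past the cradle's -x tick. The lid is flat and the old filter is at (520,127). The hand is clear, so I'm handing in.

```bash
python3 ang.py; python3 -c "
from rig import ticket; print(ticket.close_job())"
```

```text
wrist 267 ctr [493.6   3.4] size [10.  23.9] compass 212.0 axis 224.9 rad 27.0
the job is handed in; nothing more can be done
None
```

I pushed the lug round clockwise with the shut fingertips against its back flank, four clicks from stop 3 to stop 7. I then backed the hand off, lifted it clear at about 0.32 m and handed the job in at about 11 s.

**Dial angle:** the lug centre reads 212° as a bearing clockwise from +x, and it stayed there after the hand left. It started at about 92–94°, so it turned about 120°. In the last wrist picture the lug points at the stop 7 tick.

**Disagreement:** once the hand was lifted, fitting a line along the lug gave 224–225°. I put this down to the oblique distant view, because the same fit from close up gave 210.5°.

**Snap later than described:** the dial held still just past half way, at about 167° and again at about 200°. It needed a small extra nudge each time before it dropped into the stop.

**Surroundings:** the wrist force stayed below about 2 N at every check. In the last pictures the lid looked shut and the bottle, dish and old filter looked undisturbed.
- The pixel comparison with the first top view was low for the bottle (1.8). It told me nothing about the dish (11.7) and filter (76.2), because the arm and its shadow covered those areas.
- I did not measure how far the caddy or those items moved in millimetres.

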